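Load the ribbon stand and hold its guide mast out

ROBOT

A 6-joint arm with a two-finger parallel gripper is mounted at the origin on the work surface. World frame = base frame: x ahead of the robot, y to its left, z up, the work surface at z = 0. Lengths are in m, angles in rad, forces in N, time in s.
With the tool pointing down it reaches from about 0.35 to 0.975 m from the base axis. Payload 4.9 kg.
Tool frame: the origin (TCP) lies midway between the tips of the shut fingers; the grasp point (between the pads) lies 19 mm behind it (manip.pinch_z is the distance from the TCP to the grasp point, in m); z points along the fingers, y is the direction in which the jaws open and shut (so a half turn about z gives the same grasp; the last joint's range is limited). The gripper opens to 85 mm and grips with 20 to 120 N. Pads are 22 mm wide; open, the fingers measure 114 mm over their backs; the gripper's body (76 mm by 85 mm) begins 54 mm behind the grasp point. The pads swing forward as they close: fully open they stand 13 mm farther back than shut.
Start: joints at [1.207, 0.053, 1.613, -0, 1.476, -0.119], TCP at [0.151, 0.606, 0.231] pointing down, gripper open.
Joint ranges: [-3.01, 3.01], [-1.01, 2.22], [0.06, 2.58], [-1.02, 4.17], [0.09, 2.62], [-3.14, 3.14]. Speed limits (rad/s): [2.57, 2.57, 3.14, 3.14, 3.14, 3.14].

INTERFACE

Orientations are given as a unit quaternion [w, x, y, z].
In Python, from plant import manip gives the robot as it stands.
- The arm moves only by the tool drive_tool, never from a script. Its argument "commands" is text: rows parted by semicolons, each of 5 numbers parted by spaces: the finger opening in mm, from 0 to 85.4, then the shift along the tool's x, y, z in units of 30 mm (1.0 is 30 mm), then the turn about the tool's z in degrees. A call has exactly 8 rows; each row shifts and turns the commanded pose from where the row before left it, along the tool's axes as they then stand; what a row does not reach is not made up. A row lasts 1/8 s, in which the tool goes at most 62.5 mm and 10.7 degrees, less where a joint would pass 70% of its speed; a pose out of reach is approached as far as the arm can. A call is refused whole if a number of a shift passes 1 or a number of a turn 10.7, either way. A call with a gripper value outside its range is refused whole. The fingers move at their own pace and stop on an object; the grip force is fixed at half the most. Time passes only in rows, so rows that do not move let the fingers close, or fill a call up. It gives the time, the measured TCP pose, the force and the opening at its end, in the units of the state.
- manip.state(): the state, without advancing time (a new reading comes with each control period).
- manip.grab_frame(name): name is "scene" or "top"; returns the picture (384x512x3 uint8, red, green, blue); there is no depth.
- manip.camera_params(name): a dict with "fx", "fy", "cx", "cy" (pixels), "distortion" ([k1, k2, p1, p2, k3] as OpenCV has them; the pictures are not rectified), "xyz" and "orientation" of the camera in the world. Camera axes: x right, y down, z forward; pixel columns grow to the right and rows downward; lengths in m; the calibration is good to about 2 mm. A picture is of the moment at which its call begins. camera_params takes no time and is no camera call.
- manip.job_done(): hands the job in, once; it reports no verdict.
The state is a dict: "time": time; "joint_pos": joint angles; "joint_vel": joint speeds; "joint_efforts": joint torques, N m; "tool_pos": TCP position; "tool_rot": TCP orientation; "contact_force": force on the tool from outside, world axes, zero at the start; "ft_torque": the same for the moment, N m; "gripper_width": opening from 0.0 (shut) to 1.0 (fully open).
Only numpy, scipy, OpenCV 4.12 (cv2) and the standard library are available. Lean on these libraries where they do the work, as an engineer would, in place of code of your own. Each camera call takes 0.05 s, during which the arm holds its last target. There are 200 camera calls.

TASK

Put the roll of ribbon over the stand's upright spindle, all the way down onto the base, and let go of it. Then squeeze the button on the handle of the stand's telescopic mast, pull the handle up past the first stop to the second, topmost stop, and finish while still holding it there with the button squeezed, so that a packer can thread the ribbon; leave the muffins and the cup alone.

Things in the scene. Friction and masses are not known exactly. Their poses are not given: they have to be found in the camera images.
- stand: ribbon stand, bolted to the table: a brown wooden base plate 110 (own x) x 250 (own y) x 14 mm thick. Origin: centre of the plate's underside; own z up. On its own y axis stand the spindle at y = +75 mm and the telescopic mast at y = -75 mm. The mast, pushed in: an aluminium tube of 26 mm diameter up to 99 mm above the table and on it a black handle, 102 to 138 mm above the table.
- spindle_foot (a point): foot of the steel spindle on the top face of the stand's plate (14 mm above the table), where the roll's underside must rest. The spindle is an upright rod of 18 mm diameter rising 66 mm above this point, its last 12 mm tapering to 6 mm. Axes as the stand's.
- roll_centre (a point): centre of the loose ribbon roll, 28 mm above its underside. The roll stands upright on the table: a grey ribbon winding of 54 mm diameter and 50 mm height on a cardboard core with a through hole of 22 mm, the core standing 6 mm proud on top (56 mm in all). About 120 g. Own z is its axis.
- handle (a point): grip point: middle of the mast's handle with its button pressed, 120 mm above the table while the mast is in; rises with it. Black block 26 (stand's x) x 40 (y) x 36 mm high; a grey button 30 x 28 mm stands 9 mm out of its +x face: 35 mm across along x, 29 pressed. Gripping across x squeezes the button. A thin wire eye reaches 54 mm from the mast's axis towards +y. Axes as the stand's.
- mast (a joint): how far the mast is drawn up, in m: 0 in, first stop at 0.05, second stop (end of travel) at 0.11. With the button out a catch blocks it at 0 and at the first stop; with the button squeezed it slides freely, needing about 7 to 8 N upward; let go, it sinks back, from the top as far as the first catch.
- button (a joint): travel of the button in the handle, in m: 0 out, 0.006 fully pressed (about 6 N against its spring); the catch is free beyond 0.004.
- muffin_a: loose muffin, 80 mm across, 71 mm high; origin at the centre of its underside. Leave alone.
- muffin_b: another such muffin. Leave alone.
- cup: open paper cup, 74 mm across, 85 mm high; origin at the centre of its underside. Leave alone.

How it is judged:
On the way, in this order (a step that is already met when the one before it is completed fails the run):
1. the roll sits on the spindle, down on the base, let go, with the mast still in (horizontal distance between roll_centre and spindle_foot below 0.006 m and z of roll_centre in the frame of spindle_foot below 0.032 m and angle between roll_centre's own z axis and vertical below 0.08 rad and contact force between roll and the fingers below 0.1 N and value of joint mast below 0.02 m), for 0.2 s.
2. the mast, button squeezed, is drawn up to its second stop (value of joint mast above 0.104 m and value of joint button above 0.003 m), for 0.2 s.
At the end, for the whole second after the job is handed in: The roll sits upright on the spindle, within 4 mm of fully down and untouched by the robot, and the fingers hold the mast within 6 mm of its second stop with the button squeezed (over 3 mm) through the last second (all of step 2 and contact force between stand and the fingers above 2 N and horizontal distance between roll_centre and spindle_foot below 0.006 m and z of roll_centre in the frame of spindle_foot below 0.032 m and angle between roll_centre's own z axis and vertical below 0.08 rad and contact force between roll and the arm below 0.1 N and contact force between roll and the fingers below 0.1 N); the arm keeps its last pose, push and grip.
It fails at once if a muffin or the cup is moved more than 30 mm (distance of any of muffin_a, muffin_b, cup from where it was at the start of the episode above 0.03 m).
It also fails if it takes over 58 s, if anything falls off the work surface, if the arm or the gripper's body presses on something with over 40 N, if the wrist force passes 120 N, or if a joint passes its speed limit or range.

## Working session

There is one attempt and no reset: what is moved stays moved. The work goes in short steps, Python scripts to look and compute and a tool call to move; the robot and the scene stay as the last step left them, time stands still between calls to the robot, and variables do not carry over. Pictures are saved under pics/ and viewed, about 8 in all and at most 12, crops included, and the job is handed in when it is done.

Besides the shell and the picture viewer there is one more tool, called after "Request:" as a command line: name --argument value ..., lists and objects as JSON in quotes. drive_tool: Moves the arm, as the interface text tells. Its arguments: {"type":"object","properties":{"commands":{"type":"string"}},"required":["commands"]}

```bash
mkdir -p pics; ls; python3 - <<'E'
from plant import manip
import cv2
for n in("scene","top"):
    p=manip.camera_params(n);print(n,p)
    im=manip.grab_frame(n);cv2.imwrite(f"pics/{n}0.png",cv2.resize(im[:,:,::-1],(800,600),interpolation=cv2.INTER_CUBIC)); cv2.imwrite(f"{n}0raw.png",im[:,:,::-1])
s=manip.state();print(s,manip.pinch_z)
E
```

```text
pics
scene {'fx': 350.58537910829995, 'fy': 350.58537910829995, 'cx': 257.27609496844195, 'cy': 194.96211242090072, 'distortion': array([-0.01333574,  0.        ,  0.        ,  0.        ,  0.        ]), 'xyz': array([ 1.04761536, -0.23203803,  0.59987503]), 'orientation': array([-0.31411301,  0.79280966,  0.48380161, -0.19677874])}
top {'fx': 423.07152580424196, 'fy': 423.07152580424196, 'cx': 258.2644281977368, 'cy': 189.1690018495287, 'distortion': array([-0.12316073,  0.        ,  0.        ,  0.        ,  0.        ]), 'xyz': array([ 0.52565405, -0.00620165,  0.96850446]), 'orientation': array([ 0.04609306, -0.69626775,  0.71546154, -0.03466186])}
{'time': 0.1, 'joint_pos': array([ 1.20697677e+00,  5.33004214e-02,  1.61417368e+00,  9.62023152e-06,
        1.47598546e+00, -1.19012913e-01]), 'joint_vel': array([ 0.00056878, -0.00231038, -0.00183043,  0.00318627, -0.00092824,
        0.00043992]), 'joint_efforts': array([ 1.59211877e-04, -3.94903779e+01, -3.71363568e+01, -2.05703009e-05,
        3.91373673e-03, -7.89636687e-06]), 'tool_pos': array([0.15128227, 0.60583079, 0.23016986]), 'tool_rot': array([-2.27817342e-04,  1.22098302e-01,  9.92517573e-01, -9.05238491e-04]), 'contact_force': array([-0.86404   , -0.01636881, -0.26504925]), 'ft_torque': array([-0.00677966, -0.02260514, -0.02278966]), 'gripper_width': 1.0010225561397927} 0.0187
```

View pics/scene0.png

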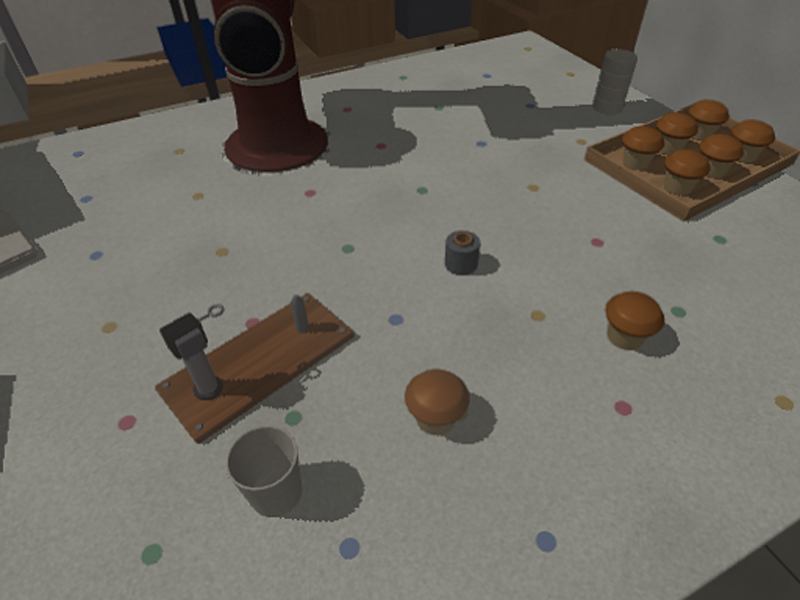

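View pics/top0.png

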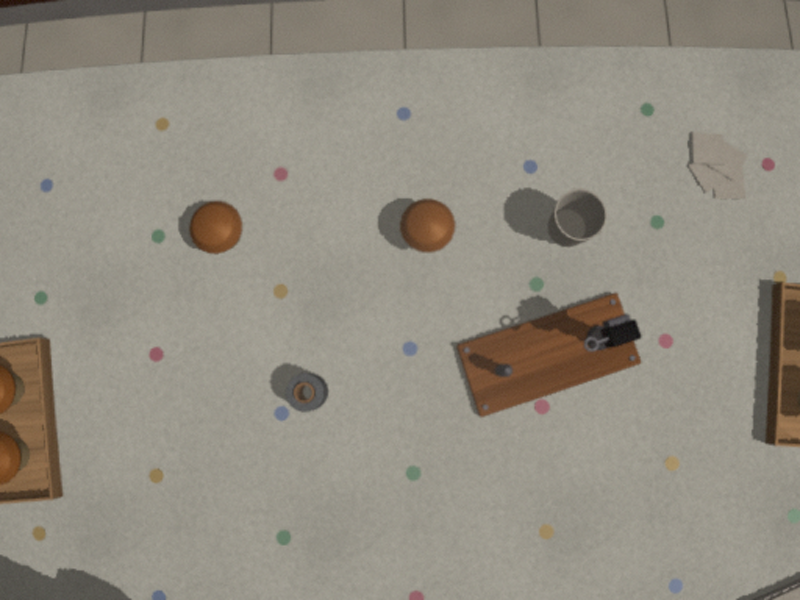

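The top view shows the roll near (305,391), the spindle near (506,370), the handle near (621,332), a muffin at (428,225) and the cup at (579,217). The scene view agrees. I'll enlarge the roll and stand crops next.

```bash
cat > h.py <<'E'
import numpy as np, cv2
from scipy.spatial.transform import Rotation as R
from plant import manip
def cam(n):
    p=manip.camera_params(n);q=p["orientation"]
    return np.array([[p["fx"],0,p["cx"]],[0,p["fy"],p["cy"]],[0,0,1]]),p["distortion"],np.array(p["xyz"]),R.from_quat([q[1],q[2],q[3],q[0]]).as_matrix()
def at(n,uv,z):
    K,d,c,M=cam(n)
    u=cv2.undistortPoints(np.array([[uv]],float),K,d)[0,0]
    r=M@np.array([u[0],u[1],1]);return c+r*(z-c[2])/r[2]
def proj(n,X):
    K,d,c,M=cam(n)
    return cv2.projectPoints(np.atleast_2d(X).astype(float),cv2.Rodrigues(M.T)[0],-M.T@c,K,d)[0][:,0]
def crop(im,x,y,w,h,k): return cv2.resize(im[y:y+h,x:x+w],None,fx=k,fy=k,interpolation=cv2.INTER_CUBIC)
E
python3 - <<'E'
from h import *
t=cv2.imread("top0raw.png");s=cv2.imread("scene0raw.png")
a=crop(t,285,180,130,94,6)  # 780x564
cv2.imwrite("pics/c1.png",a)
b=np.hstack([crop(t,170,226,50,50,8),crop(s,272,138,50,50,8)])
c=crop(s,90,180,150,110,5.33)[:, :800]
cv2.imwrite("pics/c2.png",b)
E
```

```text
(no output)
```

View pics/c1.png

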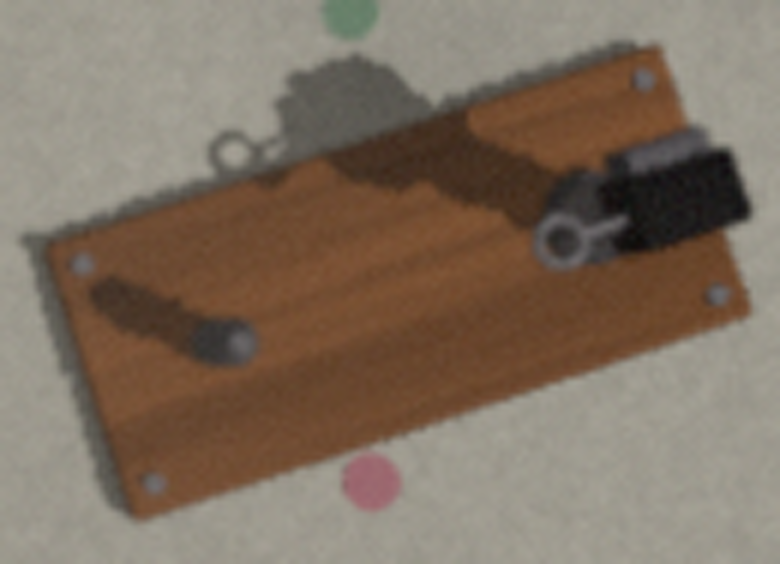

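View pics/c2.png

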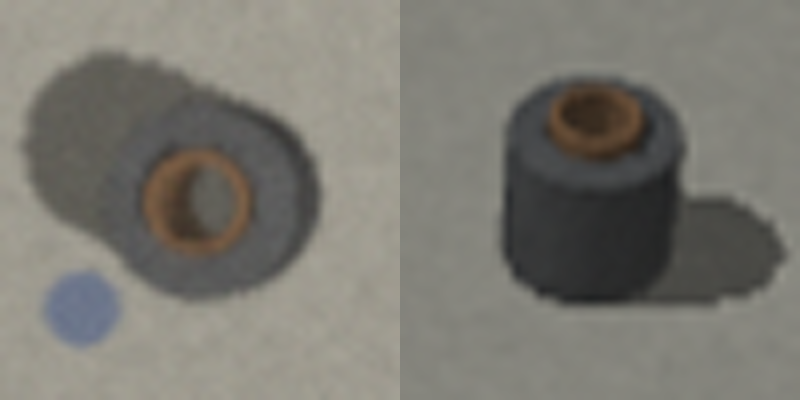

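Crop 1 shows the plate corners at (50,243), (657,47), (748,315) and (137,517), the spindle tip at (238,342), and the handle top with the button on the upper (+x) side. Crop 2 shows the roll core top at (197,202) in the top view and (597,121) in the scene view.

```bash
python3 - <<'E'
from h import *
f=lambda p,k,o:(np.array(p)+.5)/k-.5+o
rt=at("top",f((197,202),8,(170,226)),.056);rs=at("scene",f((597-400,121),8,(272,138)),.056)
print("roll",rt,rs)
C=[at("top",f(p,6,(285,180)),.014) for p in((50,243),(657,47),(748,315),(137,517))]
C=np.array(C);print(C.round(4));print("sides",[np.linalg.norm(C[i]-C[i-1]).round(4) for i in range(4)])
o=C.mean(0); y=((C[0]-C[1])+(C[3]-C[2]));yaw=np.arctan2(y[1],y[0])-np.pi/2
yh=np.array([-np.sin(yaw),np.cos(yaw),0])
print("stand",o,np.degrees(yaw))
print("spindle from plate",o+.075*yh,"tip",at("top",f((238,342),6,(285,180)),.08))
print("mast",o-.075*yh)
# check in scene camera (800x600 view): spindle tip, handle top centre
for X in (o+.075*yh+[0,0,.066],o-.075*yh+[0,0,.124],o+.075*yh): print(proj("scene",X)*800/512, proj("top",X)*800/512)
s=manip.state();q=s["tool_rot"];M=R.from_quat([q[1],q[2],q[3],q[0]]).as_matrix();print(M.round(3))
for n,uv in (("muffin_b",(428,225)),("cup",(579,217))): print(n,at("top",np.array(uv)*.64,.05))
E
```

```text
roll [0.50093146 0.14862139 0.056     ] [0.50369877 0.14593657 0.056     ]
[[ 0.5631 -0.0684  0.014 ]
 [ 0.6307 -0.3031  0.014 ]
 [ 0.5277 -0.3323  0.014 ]
 [ 0.4602 -0.0974  0.014 ]]
sides [np.float64(0.1069), np.float64(0.2443), np.float64(0.107), np.float64(0.2444)]
stand [ 0.54544195 -0.20030892  0.014     ] 16.03847934367785
spindle from plate [ 0.52472073 -0.1282282   0.014     ] tip [ 0.52416605 -0.12849232  0.08      ]
mast [ 0.56616316 -0.27238965  0.014     ]
[[296.42932422 294.6702738 ]] [[506.42776709 369.25197529]]
[[180.39801752 323.75888796]] [[624.19271526 332.50701561]]
[[303.28686694 327.2234797 ]] [[500.1452912  369.39600262]]
[[-0.97   0.242 -0.001]
 [ 0.242  0.97  -0.002]
 [ 0.    -0.002 -1.   ]]
muffin_b [ 0.73094862 -0.03001282  0.05      ]
cup [ 0.73700495 -0.24592659  0.05      ]
```

Request:
drive_tool --commands "85 -0.94 -0.75 0 0;85 -0.94 -0.75 0 0;85 -0.94 -0.75 0 0;85 -0.94 -0.75 0 0;85 -0.94 -0.75 0 0;85 -0.94 -0.75 0 0;85 -0.94 -0.75 0 0;85 -0.94 -0.75 0 0"

```text
time: 1.1
tool_pos: [0.3271, 0.3758, 0.2308]
tool_rot: [-0.0, 0.122, 0.993, -0.0]
contact_force: [0.7, -0.7, -0.6]
gripper_width: 0.99
```

Request:
drive_tool --commands "85 -0.94 -0.75 0 0;85 -0.94 -0.75 0 0;85 -0.94 -0.75 0 0;85 -0.94 -0.75 0 0;85 -0.94 -0.75 0 0;85 -0.94 -0.75 0 0;85 -0.94 -0.75 0 0;85 -0.94 -0.75 0 0"

```text
time: 2.1
tool_pos: [0.5023, 0.1466, 0.2308]
tool_rot: [-0.0, 0.122, 0.993, -0.0]
contact_force: [-0.2, 0.7, 0.5]
gripper_width: 0.994
```

Request:
drive_tool --commands "85 0 0 0.5 10;85 0 0 0.5 10;85 0 0 0.5 10;85 0 0 0.5 10;85 0 0 0.5 10;85 0 0 0.5 10;85 0 0 0.5 0;85 0 0 0 0"

```text
time: 3.1
tool_pos: [0.5007, 0.1475, 0.1244]
tool_rot: [-0.001, 0.601, 0.799, -0.001]
contact_force: [0.0, 0.1, 0.0]
gripper_width: 0.993
```

```bash
cat >> h.py <<'E'
def go(X,yaw=None):
    s=manip.state();q=s["tool_rot"];M=R.from_quat([q[1],q[2],q[3],q[0]]).as_matrix()
    print("t",round(s["time"],2),"pos",s["tool_pos"].round(4),"yaw y",np.degrees(np.arctan2(M[1,1],M[0,1])).round(2),"tilt",np.degrees(np.arccos(-M[2,2])).round(2),"F",s["contact_force"].round(1),"w",round(s["gripper_width"]*85.4,1),"q6",s["joint_pos"][5].round(2))
    print("units",(M.T@(np.array(X)-s["tool_pos"])/.03).round(2))
E
python3 - <<'E'
from h import *
go((.5015,.148,.018))
im=manip.grab_frame("top")[:,:,::-1];s=manip.grab_frame("scene")[:,:,::-1]
a=cv2.resize(crop(im,140,200,110,110,4),(400,400));b=crop(s,230,90,100,100,4)
cv2.imwrite("pics/p3.png",np.hstack([a,b]))
E
```

```text
t 3.1 pos [0.5007 0.1475 0.1244] yaw y 16.11 tilt 0.21 F [0.  0.1 0. ] w 84.8 q6 -0.14
units [0.01 0.04 3.55]
```

View pics/p3.png

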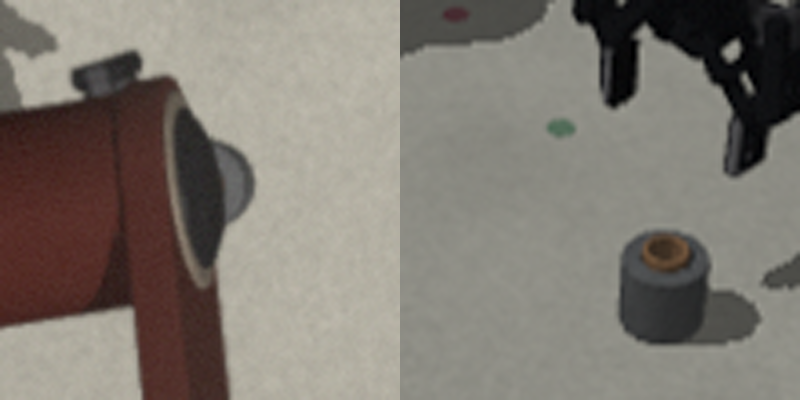

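The scene crop shows the open fingers straddling the roll. I'll descend and grip.

Request:
drive_tool --commands "85 0 0 0.7 0;85 0 0 0.7 0;85 0 0 0.7 0;85 0 0 0.7 0;85 0 0 0.5 0;85 0 0 0.4 0;85 0 0 0 0;52 0 0 0 0"

```text
time: 4.2
tool_pos: [0.5026, 0.1478, 0.016]
tool_rot: [0.0, 0.602, 0.799, 0.0]
contact_force: [0.3, -0.2, -0.0]
gripper_width: 0.816
```

Request:
drive_tool --commands "45 0 0 0 0;45 0 0 0 0;45 0 0 0 0;45 0 0 0 0;45 0 0 0 0;45 0 0 0 0;45 0 0 -0.5 0;45 0 0 -0.5 0"

```text
time: 5.2
tool_pos: [0.5014, 0.1477, 0.0457]
tool_rot: [-0.0, 0.602, 0.799, -0.0]
contact_force: [-0.1, -0.1, -0.9]
gripper_width: 0.614
```

Request:
drive_tool --commands "45 0 0 -0.7 0;45 0 0 -0.7 0;45 0 0 -0.7 0;45 0 0 -0.7 0;45 0 0 -0.2 0;45 0 0 0 0;45 0 0 0 0;45 0 0 0 0"

```text
time: 6.2
tool_pos: [0.5013, 0.1476, 0.1342]
tool_rot: [-0.001, 0.602, 0.798, -0.001]
contact_force: [0.4, 0.1, -1.0]
gripper_width: 0.616
```

```bash
python3 - <<'E'
from h import *
go((.5245,-.1283,.130))
E
```

```text
t 6.2 pos [0.5013 0.1476 0.1342] yaw y 15.97 tilt 0.12 F [ 0.4  0.1 -1. ] w 52.6 q6 -0.13
units [-9.05 -1.79  0.14]
```

Request:
drive_tool --commands "45 -1 -0.2 0 0;45 -1 -0.2 0 0;45 -1 -0.2 0 0;45 -1 -0.2 0 0;45 -1 -0.2 0 0;45 -1 -0.2 0 0;45 -1 -0.2 0 0;45 -1 -0.2 0 0"

```text
time: 7.2
tool_pos: [0.5216, -0.0971, 0.1346]
tool_rot: [-0.001, 0.602, 0.798, -0.0]
contact_force: [1.0, -0.1, -1.5]
gripper_width: 0.615
```

Request:
drive_tool --commands "45 -0.5 -0.1 0 0;45 -0.35 -0.1 0 0;45 -0.2 0 0 0;45 0 0 0.3 0;45 0 0 0.3 0;45 0 0 0.2 0;45 0 0 0 0;45 0 0 0 0"

```text
time: 8.2
tool_pos: [0.5249, -0.128, 0.1114]
tool_rot: [0.0, 0.602, 0.799, 0.0]
contact_force: [0.3, 0.0, -1.3]
gripper_width: 0.61
```

```bash
python3 - <<'E'
from h import *
go((.5245,-.1283,.0297))
t=manip.grab_frame("top")[:,:,::-1];s=manip.grab_frame("scene")[:,:,::-1]
cv2.imwrite("t4.png",t);cv2.imwrite("s4.png",s)
cv2.imwrite("pics/p4.png",np.vstack([crop(s,140,115,130,100,6)]))
print(proj("scene",[.5245,-.1283,.08]),proj("scene",[.5245,-.1283,manip.state()["tool_pos"][2]-.0157]))
E
```

```text
t 8.2 pos [ 0.5249 -0.128   0.1114] yaw y 15.99 tilt 0.01 F [ 0.3  0.  -1.3] w 52.1 q6 -0.66
units [-0.   -0.02  2.72]
[[189.6466373 188.5334125]] [[188.4879708  183.03229004]]
```

View pics/p4.png

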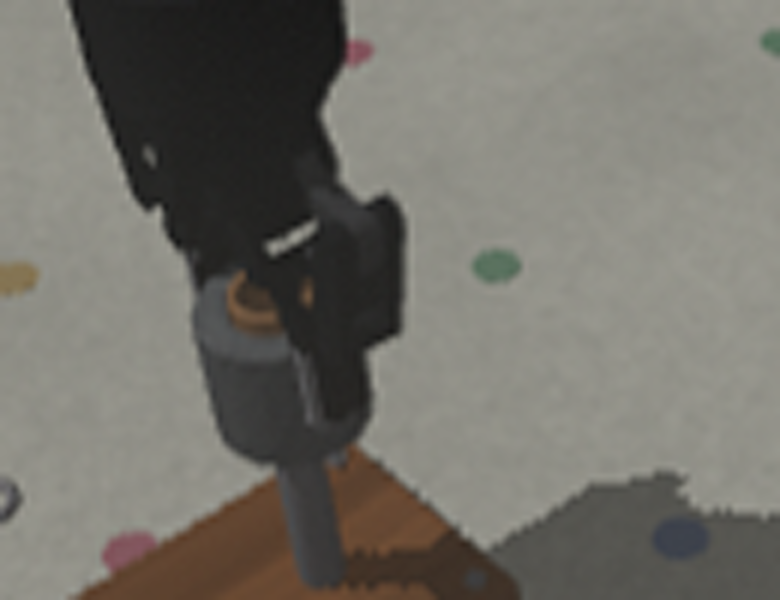

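Crop: the roll's bottom centre is near (297,428), and the spindle axis extrapolates to about 297 at that row, so they line up. I'll lower the roll and watch the force.

Request:
drive_tool --commands "45 0 0 0.2 0;45 0 0 0.2 0;45 0 0 0.2 0;45 0 0 0.2 0;45 0 0 0.2 0;45 0 0 0.2 0;45 0 0 0 0;45 0 0 0 0"

```text
time: 9.3
tool_pos: [0.5247, -0.1283, 0.0753]
tool_rot: [-0.0, 0.602, 0.798, -0.0]
contact_force: [-0.1, -2.0, -3.4]
gripper_width: 0.608
```

Request:
drive_tool --commands "45 -0.03 0 0 0;45 0 0 0.2 0;45 0 0 0.2 0;45 0 0 0.2 0;45 0 0 0.2 0;45 0 0 0.2 0;45 0 0 0 0;45 0 0 0 0"

```text
time: 10.3
tool_pos: [0.5251, -0.1291, 0.0454]
tool_rot: [0.0, 0.602, 0.799, 0.0]
contact_force: [0.3, 0.0, -1.0]
gripper_width: 0.612
```

Request:
drive_tool --commands "45 0 0 0.2 0;45 0 0 0.15 0;45 0 0 0.1 0;45 0 0 0.05 0;45 0 0 0.03 0;45 0 0 0.03 0;45 0 0 0 0;45 0 0 0 0"

```text
time: 11.3
tool_pos: [0.5248, -0.1289, 0.0306]
tool_rot: [-0.001, 0.602, 0.799, -0.0]
contact_force: [-8.8, 2.7, 14.8]
gripper_width: 0.613
```

The roll is seated on the base, with 14.8 N upward. I'll release it and raise the tool.

Request:
drive_tool --commands "85 0 0 0 0;85 0 0 0 0;85 0 0 0 0;85 0 0 0 0;85 0 0 -0.5 0;85 0 0 -0.8 0;85 0 0 -0.9 0;85 0 0 -0.9 0"

```text
time: 12.3
tool_pos: [0.5253, -0.1291, 0.1235]
tool_rot: [0.001, 0.602, 0.798, 0.0]
contact_force: [0.4, -0.4, -0.1]
gripper_width: 0.996
```

Request:
drive_tool --commands "85 0 0 -0.9 0;85 0 0 -0.9 0;85 0 0 -0.9 0;85 0 0 -0.9 0;85 0 0 -0.3 0;85 0 0 0 0;85 0 0 0 0;85 0 0 0 0"

```text
time: 13.3
tool_pos: [0.5244, -0.1288, 0.237]
tool_rot: [-0.001, 0.602, 0.798, -0.0]
contact_force: [-0.1, -0.0, 0.0]
gripper_width: 0.994
```

```bash
python3 - <<'E'
from h import *
go((.566,-.2724,.180))
t=manip.grab_frame("top")[:,:,::-1];s=manip.grab_frame("scene")[:,:,::-1]
cv2.imwrite("pics/p5.png",crop(s,90,150,130,100,6))
for y in (-.075,):
  for z in (.102,.138): print((proj("scene",[.566,-.2724,z])-[90,150])*6)
E
```

```text
t 13.3 pos [ 0.5244 -0.1288  0.237 ] yaw y 15.97 tilt 0.14 F [-0.1 -0.   0. ] w 84.9 q6 -0.66
units [-4.99  0.02  1.89]
[[187.8563813  420.55277431]]
[[152.58006826 342.8783749 ]]
```

View pics/p5.png

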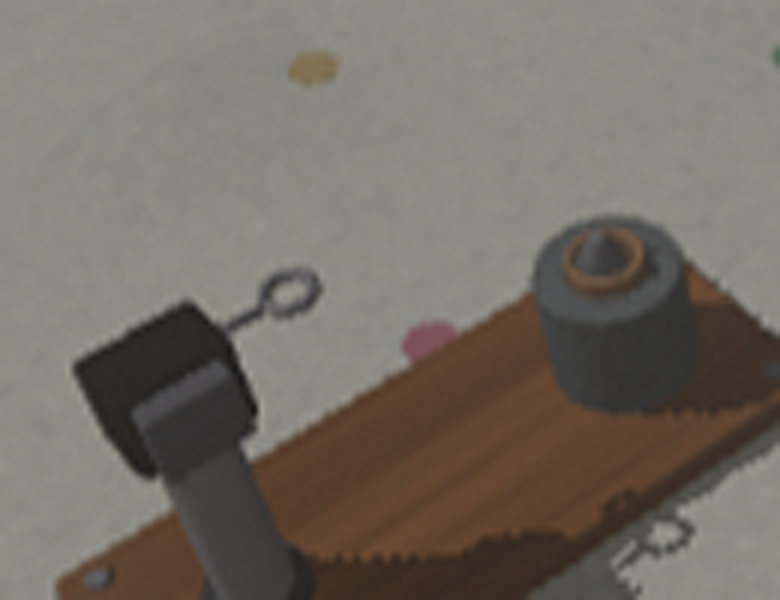

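The scene crop shows the roll seated, with the spindle tip through its core at (600,240). The handle's top face is centred near (155,360), about 17 crop px below prediction. I'll cross-check the handle against the top image.

```bash
python3 - <<'E'
from h import *
f=lambda p,k,o:(np.array(p)+.5)/k-.5+o
print(at("top",f((742,181),6,(285,180)),.138), at("top",f((683,198),6,(285,180)),.138))
print(at("scene",f((155,360),6,(90,150)),.138))
a=np.radians(16);x=np.array([np.cos(a),np.sin(a),0]);y=np.array([-np.sin(a),np.cos(a),0])
t=cv2.imread("top0raw.png");s=manip.grab_frame("scene")[:,:,::-1].copy()
A=crop(t,365,180,50,50,8);B=crop(s,90,190,50,50,8)
for m,col in (((.566,-.2724),(0,255,0)),((.5672,-.2745),(0,0,255))):
  P=[np.array([*m,.138])+i*.013*x+j*.02*y for i,j in((1,1),(1,-1),(-1,-1),(-1,1))]
  for img,n,o in((A,"top",(365,180)),(B,"scene",(90,190))):
    q=((proj(n,np.array(P))-o+.5)*8-.5).astype(int);cv2.polylines(img,[q.reshape(-1,1,2)],True,col,1)
cv2.imwrite("pics/p6.png",np.clip(np.hstack([A,B]).astype(int)*2,0,255).astype(np.uint8))
E
```

```text
[ 0.5716497  -0.29056999  0.138     ] [ 0.56667012 -0.27025542  0.138     ]
[ 0.57182352 -0.27359864  0.138     ]
```

View pics/p6.png

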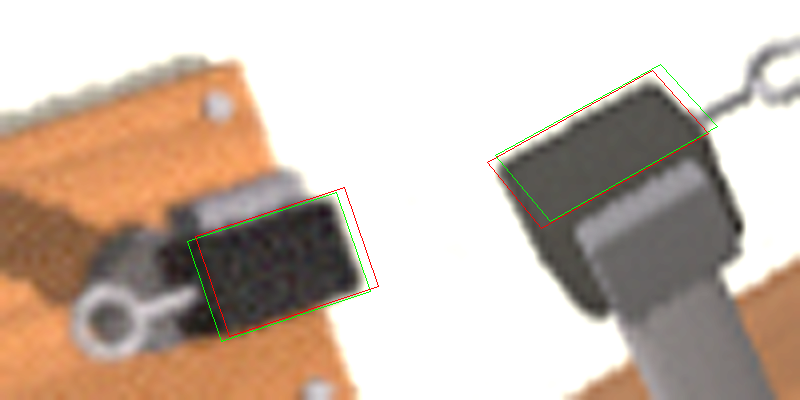

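Both overlays fit the handle within about 2 mm at (0.567, -0.272). I'll move over it and descend.

Request:
drive_tool --commands "85 -0.8 0.02 0 0;85 -0.8 0.02 0 0;85 -0.8 0.02 0 0;85 -0.8 0.02 0 0;85 -0.8 0.01 0 0;85 -0.7 0 0 0;85 -0.28 0 0 0;85 0 0 0 0"

```text
time: 14.45
tool_pos: [0.5688, -0.2722, 0.2383]
tool_rot: [-0.0, 0.602, 0.798, 0.0]
contact_force: [-0.2, -0.2, 0.1]
gripper_width: 0.996
```

Request:
drive_tool --commands "85 0 0 0.7 0;85 0 0 0.7 0;85 0 0 0.7 0;85 0 0 0.7 0;85 0 0 0.7 0;85 0 0 0.7 0;85 0 0 0.4 0;85 0 0 0 0"

```text
time: 15.45
tool_pos: [0.5681, -0.2716, 0.0991]
tool_rot: [-0.001, 0.602, 0.798, -0.0]
contact_force: [0.9, 0.6, -0.3]
gripper_width: 0.995
```

```bash
python3 - <<'E'
from h import *
go((.5684,-.2716,.099))
s=manip.grab_frame("scene")[:,:,::-1]
cv2.imwrite("pics/p7.png",np.clip(crop(s,70,130,130,100,6).astype(int)*2,0,255).astype(np.uint8))
E
```

```text
t 15.45 pos [ 0.5681 -0.2716  0.0991] yaw y 15.97 tilt 0.13 F [ 0.9  0.6 -0.3] w 84.9 q6 -0.84
units [-0.    0.01  0.  ]
```

View pics/p7.png

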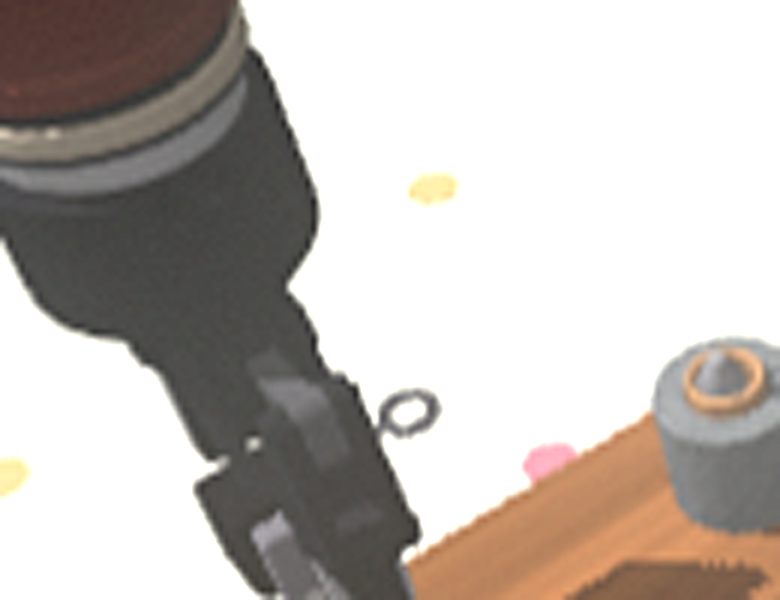

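The gripper straddles the handle, with the near finger in front of the button at about (330,460). There is no contact yet, so I'll close.

Request:
drive_tool --commands "25 0 0 0 0;20 0 0 0 0;20 0 0 0 0;20 0 0 0 0;20 0 0 0 0;20 0 0 0 0;20 0 0 0 0;20 0 0 0 0"

```text
time: 16.5
tool_pos: [0.5678, -0.2725, 0.1019]
tool_rot: [-0.001, 0.602, 0.799, -0.001]
contact_force: [-7.4, 0.0, 6.2]
gripper_width: 0.326
```

Request:
drive_tool --commands "20 0 -0.05 0 0;20 0 0 -0.1 0;20 0 0 -0.2 0;20 0 0 -0.3 0;20 0 0 -0.3 0;20 0 0 -0.3 0;20 0 0 -0.3 0;20 0 0 0 0"

```text
time: 17.5
tool_pos: [0.5677, -0.2725, 0.1452]
tool_rot: [0.001, 0.602, 0.799, 0.0]
contact_force: [4.4, -2.9, -4.1]
gripper_width: 0.325
```

Request:
drive_tool --commands "20 0 0 -0.3 0;20 0 0 -0.3 0;20 0 0 -0.3 0;20 0 0 -0.3 0;20 0 0 -0.3 0;20 0 0 -0.3 0;20 0 0 -0.2 0;20 0 0 0 0"

```text
time: 18.5
tool_pos: [0.5677, -0.2725, 0.2048]
tool_rot: [0.001, 0.602, 0.799, 0.0]
contact_force: [4.9, -2.9, -4.9]
gripper_width: 0.316
```

Request:
drive_tool --commands "20 0 0 -0.1 0;20 0 0 -0.1 0;20 0 0 -0.1 0;20 0 0 -0.05 0;20 0 0 -0.05 0;20 0 0 0 0;20 0 0 0 0;20 0 0 0 0"

```text
time: 19.5
tool_pos: [0.5676, -0.2725, 0.2121]
tool_rot: [-0.0, 0.602, 0.799, 0.0]
contact_force: [11.9, -6.6, -18.9]
gripper_width: 0.327
```

```bash
python3 - <<'E'
from h import *
go((.5684,-.2716,.212))
s=manip.grab_frame("scene")[:,:,::-1]
cv2.imwrite("pics/p8.png",np.clip(crop(s,60,120,130,100,6).astype(int)*2,0,255).astype(np.uint8))
o=np.array([60,120])
for z in(.209,.212,.248):print((proj("scene",[.567,-.272,z])-o)*6)
E
```

```text
t 19.5 pos [ 0.5676 -0.2725  0.2121] yaw y 15.98 tilt 0.03 F [ 11.9  -6.6 -18.9] w 27.9 q6 -0.84
units [0.02 0.03 0.  ]
[[255.85739472 350.63129107]]
[[252.21889268 342.58354307]]
[[206.32165052 240.98650428]]
```

View pics/p8.png

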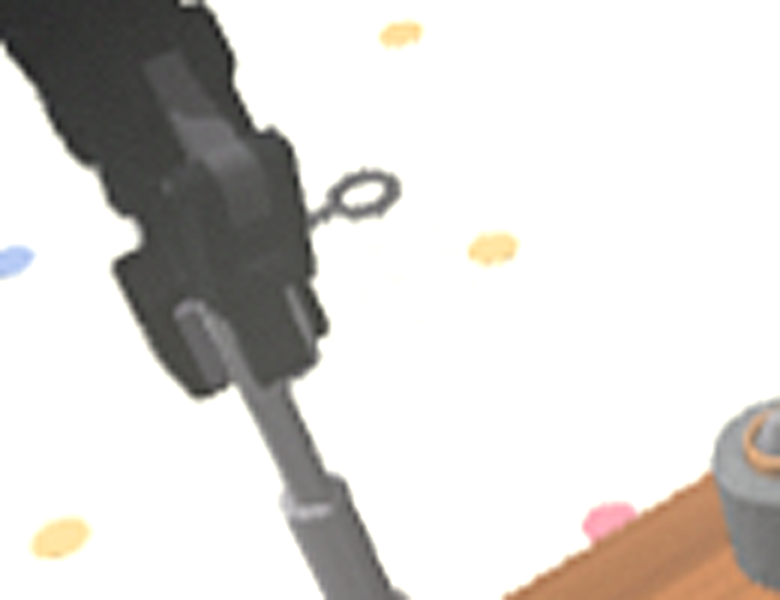

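The mast is fully out and the button is squeezed. The pull rose to 19 N at the stop after a 110 mm rise, and the roll is in place. I'll hold briefly to check for creep.

Request:
drive_tool --commands "20 0 0 0 0;20 0 0 0 0;20 0 0 0 0;20 0 0 0 0;20 0 0 0 0;20 0 0 0 0;20 0 0 0 0;20 0 0 0 0"

```text
time: 20.55
tool_pos: [0.5676, -0.2725, 0.2121]
tool_rot: [-0.0, 0.602, 0.799, 0.0]
contact_force: [11.8, -6.6, -20.0]
gripper_width: 0.324
```

```bash
python3 -c "
from h import *
go((.5676,-.2725,.2121)); print(manip.job_done())"
```

```text
t 20.55 pos [ 0.5676 -0.2725  0.2121] yaw y 15.98 tilt 0.03 F [ 11.8  -6.6 -20. ] w 27.7 q6 -0.84
units [-0. -0.  0.]
the job is handed in; nothing more can be done
None
```

I put the roll over the spindle and down onto the base, and let go of it. Then I gripped the handle across its button, drew the mast up to the second stop, and handed the job in at about 20.6 s while still holding it there.

**Roll:** Lowering it rubbed once with a 2 N side force, and a 1 mm shift cleared it. It met the base with about 15 N upward. Pictures after release show it upright with the spindle tip through the core.

**Mast:** The tool rose 110 mm, and the pull then jumped from about 5 N to 19–20 N, which fits the top stop. It did not creep over a further second of holding. The gripper opening read about 28 mm against the nominal 29 mm for a pressed button. It also read about 2 mm low on the roll, so I take the button as fully pressed.

**Disagreements:** The plate measured about 2% short in the top picture. The two cameras differed by 3–4 mm on the roll and by a few mm on the handle. About 12 N of side force remains in the grip.

**Not checked:** I did not measure the muffins and cup again at the end. The planned path stayed well clear of them.

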